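# Hold a palm-sugar cake over the inspection light with tongs

### The arm

A 6-joint arm with a two-finger parallel gripper is mounted at the origin on the work surface. World frame = base frame: x ahead of the robot, y to its left, z up, the work surface at z = 0. Lengths are in m, angles in rad, forces in N, time in s.
With the tool pointing down it reaches from about 0.35 to 0.725 m from the base axis. Payload 4.3 kg.
Tool frame: the origin (TCP) lies midway between the tips of the shut fingers; the grasp point (between the pads) lies 19 mm behind it; z points along the fingers, y is the line along which they close (so a half turn about z gives the same grasp; the last joint's range is limited). The gripper opens to 85 mm and grips with 20 to 120 N. Pads are 22 mm wide; open, the fingers measure 114 mm over their backs; the gripper's body (76 mm by 85 mm) begins 54 mm behind the grasp point. The pads swing forward as they close: fully open they stand 13 mm farther back than shut.
Start: joints at [-0.11, 0.377, 0.081, 1.274, 0, 1.46], TCP at [0.575, 0, 0.231] pointing down, gripper open.
Joint ranges: [-2.72, 2.72], [-0.84, 1.66], [-1.02, 1.22], [-1.77, 2.12], [-1.37, 1.28], [-3.14, 3.14]. Speed limits (rad/s): [2.57, 2.57, 3.14, 3.14, 3.14, 3.14].

### API

Orientations are given as a 3x3 rotation matrix whose columns are the frame's x, y, z axes.
In Python, from station import env gives the robot as it stands.
- The arm moves only by the shell command python3 -m pendant 'ROWS' [FORCE]. ROWS is text: rows parted by semicolons, each of 5 numbers parted by spaces: the finger opening in cm, from 0 to 8.54, then the shift along the tool's x, y, z in cm, then the turn about the tool's z in degrees. In form: grip tx ty tz twist; .... A call has 1 to 10 rows; each row shifts and turns the commanded pose from where the row before left it, along the tool's axes as they then stand; what a row does not reach is not made up. A row lasts 1/8 s, in which the tool goes at most 62.5 mm and 10.7 degrees, less where a joint would pass 70% of its speed; a pose out of reach is approached as far as the arm can. A call with a gripper value outside its range is refused whole. The fingers move at their own pace and stop on an object; FORCE is the grip in N (left out, the last holds). Time passes only in rows, so rows that do not move let the fingers close. It gives the time, the measured TCP pose, the force, the opening and the grip force at its end, in the units of the state.
- env.observe(): the state, without advancing time (a new reading comes with each control period).
- env.capture(name): name is "scene" or "side" or "wrist"; returns the picture (420x560x3 uint8, red, green, blue); there is no depth.
- env.camera_params(name): a dict with "fx", "fy", "cx", "cy" (pixels), "extrinsics" (4x4, takes a point from camera to world coordinates). Camera axes: x right, y down, z forward; pixel columns grow to the right and rows downward; lengths in m; the calibration is good to about 2 mm. A picture is of the moment at which its call begins: read the wrist's pose just before it. camera_params takes no time and is no camera call; for the wrist camera it gives the pose at the moment of the call.
- env.close_job(): hands the job in; it is judged then, once.
The state is a dict: "time": time; "joint_pos": joint angles; "qd": joint speeds; "tau": joint torques, N m; "tool_pos": TCP position; "orientation": TCP orientation; "force": force on the tool from outside, world axes, zero at the start; "torque": the same for the moment, N m; "gripper_width": finger opening in m; "grip_force": force on a finger pad.
Only numpy, scipy, OpenCV 4.12 (cv2) and the standard library are available. Lean on these libraries where they do the work, as an engineer would, in place of code of your own. Each camera call takes 0.05 s, during which the arm holds its last target. There are 200 camera calls.

### The job

Check a sugar cake for cracks: press the inspection light's push button fully down and let it come up again. Then take the steel tongs off their rest, close them on the small round sugar cake on the slatted rack and lift it with the tongs only, never touching it with fingers or arm. Finish while holding it still in the tongs over the middle of the light's white plate, about 10 cm above it, with the sugar-filled shell and the square sugar block left where they stand.

Things in the scene. Friction and masses are not known exactly. Their poses are not given: they have to be found in the camera images.
- tongs: Steel tongs, 195 mm long, lying flat on the rest's two bars: two strip arms on edge (20 mm high, 3 mm thick) joined at the tail. Origin: grip point, midway between the arms, half-way up, 40 mm above the table at first, near the centre of mass. x to the jaws (ends at +103 mm; tail -95 mm), y across the arms, z up. Sprung open, 55 mm wide outside at the grip point (58 mm 10 mm nearer the jaws).
- tongs_left (a joint): Closing angle of each tong arm (both turn equally, pivots 80 mm behind the grip point): 0 = sprung open, jaws 68 mm clear; 0.12 = jaws on the round cake, 36 mm outside at the grip point. Squeezing at the grip point takes 5 N to begin, 8 N at the cake. Squeezed to 51 mm there the tongs carry safely by their spring, jaws 57 mm clear; jaws move twice as far as the grip.
- tongs_jaws (a point): Point midway between the jaws, 85 mm from the grip point along x, half-way up. Each jaw is 36 mm long, 20 mm high, 3 mm thick, bent to a shallow V hollow towards the other and deepest here: the round cake belongs here.
- rest: Fixed wooden rest: two bars 30 mm high, 14 mm thick, along its y (70 and 100 mm long), 65 mm behind and 60 mm ahead of its origin, on a foot 160 x 50 mm only 5 mm high, so that fingers fit beside the grip point. Origin on the work surface below the tongs' grip point; the tongs point along its x.
- cake: The small round cake of hard brown sugar, an upright cylinder 40 mm in diameter and 44 mm high with a slightly domed top, about 60 g. Origin at its centre, half-way up, 22 mm above the rack's top at the start; z up.
- rack: Fixed low slatted wooden rack, 130 mm (x) by 310 mm (y), top 25 mm above the work surface. Origin at the middle of its underside. Cake, shell and block stand on it in a row along its y, about 100 mm apart, in any order.
- light: Inspection light, a fixed grey box 180 mm (x) by 160 mm (y), 45 mm high, with a white plate 115 x 140 mm on top and a push button on the strip at its +x end. Origin at the middle of its underside.
- plate (a point): Middle of the top face of the white plate, 45 mm above the work surface.
- lamp_button (a joint): Travel of the round push button (28 mm diameter), 0 = up, 0.006 m = fully down; pressed straight down, springs back; about 5 N fully down.
- lamp_button_top (a point): Middle of the button's top face, faces up, 65 mm beyond the light's origin along its x.
- shell_center (a point): Half coconut shell filled with set sugar, 84 mm in diameter, 57 mm high, loose on the rack; point on its axis 25 mm up. Not to be disturbed.
- block_center (a point): Square sugar block 55 x 55 x 30 mm, loose on the rack; its centre. Not to be disturbed.
Mind the look-alikes: they are no part of the job. Several things look just like the light: the one meant starts nearest to the robot's base. There is more than one size of the tongs; the job needs the smaller.

How it is judged:
By the outcome, as a careful person would: the job done as asked, in the order asked, and still so for the second after the job is handed in, while the arm keeps its last pose, push and grip.
It also fails if it takes over 69 s, if anything falls off the work surface, if the arm or the gripper's body presses on something with over 40 N, if the wrist force passes 120 N, or if a joint passes its speed limit or range.

## Working session

There is one attempt and no reset: what is moved stays moved. The work goes in short steps, Python scripts to look and compute and a shell command to move; the robot and the scene stay as the last step left them, time stands still between calls to the robot, and variables do not carry over. Pictures are saved under pics/ and viewed, at most 10 in all, crops included, and the job is handed in when it is done.

```bash
mkdir -p pics; ls; python3 - <<'E'
from station import env
import cv2,numpy as np
for n in ("scene","side"):
    p=env.camera_params(n); im=env.capture(n); cv2.imwrite(f"pics/{n}0.png",im[...,::-1]); print(n,p["fx"],p["cx"],p["cy"],np.round(p["extrinsics"],4).tolist())
s=env.observe(); print(s["time"],s["tool_pos"],np.round(s["orientation"],3).tolist(),s["gripper_width"])
print(np.round(env.camera_params("wrist")["extrinsics"],3).tolist())
E
```

```text
pics
scene 441.2738526083618 288.591503020776 207.56076129068188 [[0.1054, 0.542, -0.8338, 1.8251], [0.9943, -0.0459, 0.0958, -0.1524], [0.0137, -0.8392, -0.5437, 0.9265], [0.0, 0.0, 0.0, 1.0]]
side 527.678034996925 274.4990800639142 211.6663450099681 [[0.8891, -0.3052, 0.3412, -0.0179], [-0.4577, -0.5865, 0.6682, -1.0184], [-0.0038, -0.7503, -0.6611, 1.1094], [0.0, 0.0, 0.0, 1.0]]
0.1 [5.74401272e-01 7.17434620e-05 2.30451936e-01] [[0.0, 1.0, -0.002], [1.0, -0.0, 0.0], [0.0, -0.002, -1.0]] 0.08519451529576533
[[1.0, 0.002, -0.001, 0.574], [0.001, -0.961, -0.276, 0.07], [-0.001, 0.276, -0.961, 0.373], [0.0, 0.0, 0.0, 1.0]]
```

View pics/scene0.png

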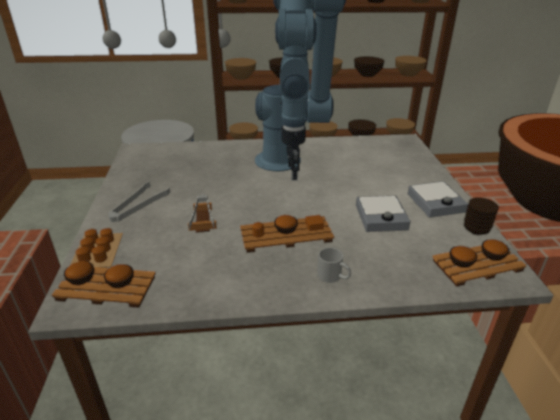

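View pics/side0.png

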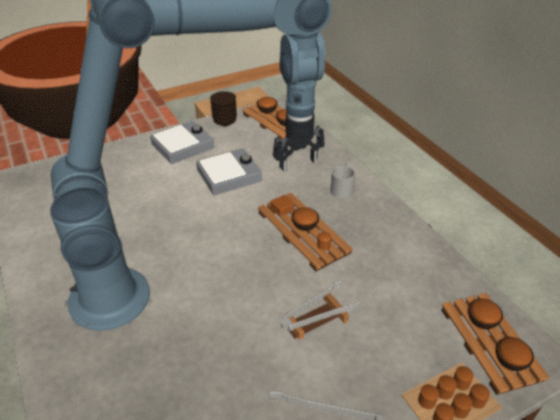

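The scene view shows the near light around (383,213), the rack (287,232) and the rest with the small tongs (203,215). The side view shows the same: light (228,170), rack (305,230) with block, shell and cake, and tongs (320,313). I'll zoom in next.

```bash
python3 - <<'E'
import cv2
a=cv2.imread("pics/side0.png")[145:345,185:365]; cv2.imwrite("pics/side0c.png",cv2.resize(a,None,fx=3,fy=3,interpolation=cv2.INTER_CUBIC))
b=cv2.imread("pics/scene0.png")[185:260,180:420]; cv2.imwrite("pics/scene0c.png",cv2.resize(b,None,fx=3.3333,fy=3.3333,interpolation=cv2.INTER_CUBIC))
E
```

```text
(no output)
```

View pics/side0c.png

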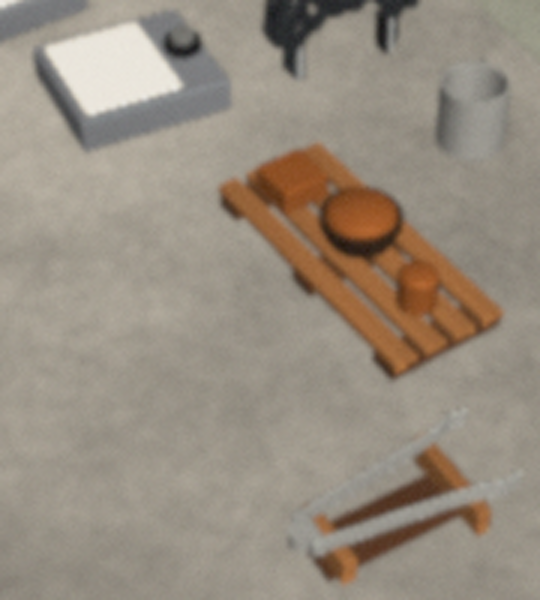

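```bash
cat > h.py <<'E'
import numpy as np
def ray(p,uv,z):
    E=np.array(p["extrinsics"]); d=E[:3,:3]@np.array([(uv[0]-p["cx"])/p["fx"],(uv[1]-p["cy"])/p["fy"],1.]); o=E[:3,3]
    return o+d*(z-o[2])/d[2]
def proj(p,X):
    E=np.array(p["extrinsics"]); c=E[:3,:3].T@(np.array(X)-E[:3,3]); return p["fx"]*c[0]/c[2]+p["cx"],p["fy"]*c[1]/c[2]+p["cy"]
E
python3 - <<'E'
from station import env; from h import *
p=env.camera_params("side")
for n,u,v,z in [("pl",44,58,.045),("pl",140,22,.045),("pl",184,87,.045),("pl",90,115,.045),("bx",36,50,.045),("bx",178,12,.045),("bx",229,78,.045),("bx",84,126,.045),("btn",183,37,.055),
 ("rk",222,182,.025),("rk",319,145,.025),("rk",500,312,.025),("rk",393,372,.025),("cake",419,270,.069),("shell",361,212,.082),("block",290,172,.055),("tail",300,532,.045),("j",458,413,.05),("j",518,477,.05),("bar",428,449,.03),("bar",482,520,.03),("bar",317,522,.03),("bar",347,570,.03)]:
    print(n,np.round(ray(p,(185+u/3-.33,145+v/3-.33),z),3)[:2])
E
```

```text
pl [0.417 0.394]
pl [0.542 0.408]
pl [0.535 0.271]
pl [0.423 0.273]
bx [0.414 0.412]
bx [0.59  0.406]
bx [0.586 0.263]
bx [0.41  0.258]
btn [0.568 0.345]
rk [0.511 0.127]
rk [0.631 0.134]
rk [ 0.664 -0.168]
rk [ 0.534 -0.187]
cake [ 0.599 -0.12 ]
shell [ 0.584 -0.036]
block [0.566 0.078]
tail [ 0.365 -0.32 ]
j [ 0.547 -0.274]
j [ 0.554 -0.358]
bar [ 0.512 -0.283]
bar [ 0.512 -0.37 ]
bar [ 0.388 -0.308]
bar [ 0.387 -0.361]
```

View pics/scene0c.png

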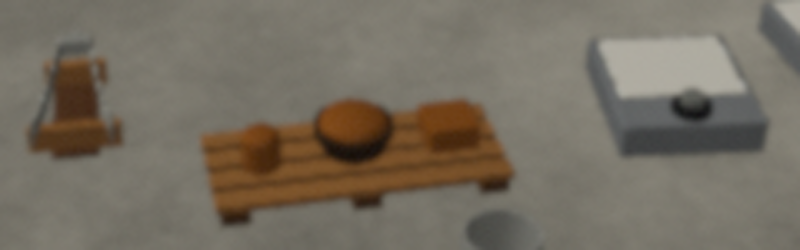

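The scene crop agrees with the side measurements: button at about (692,100), cake at (260,148). The light is near (0.50,0.335), the cake near (0.60,-0.12), and the tongs' grip point near (0.455,-0.325). Moving towards the button to check it with the wrist camera.

```bash
python3 -m pendant '0 6 0 0 0;0 6 -0.8 0 0;0 6 0 2 0;0 6 0 2 0;0 6 0 2 0;0 0 0 0 0;0 0 0 0 0'; python3 - <<'E'
from station import env
import cv2,numpy as np,json
p=env.camera_params("wrist"); im=env.capture("wrist"); cv2.imwrite("pics/w1.png",im[...,::-1])
p={k:np.array(v).tolist() for k,v in p.items()}; json.dump(p,open("w1.json","w"))
s=env.observe(); print(s["tool_pos"],s["joint_pos"],s["force"])
E
```

```text
time: 0.98
tool_pos: [0.5666, 0.2977, 0.1715]
orientation: [[-0.001, 1.0, -0.001], [1.0, 0.001, -0.001], [-0.001, -0.001, -1.0]]
force: [0.3, 0.1, 0.1]
gripper_width: 0.0001
grip_force: 0.0
[0.56710928 0.29704556 0.17210195] [ 3.83698269e-01  5.32425239e-01  1.70565546e-01  1.20922737e+00
 -4.90392289e-04  1.95518871e+00] [-0.6795055  -0.01679149 -0.08912122]
```

View pics/w1.png

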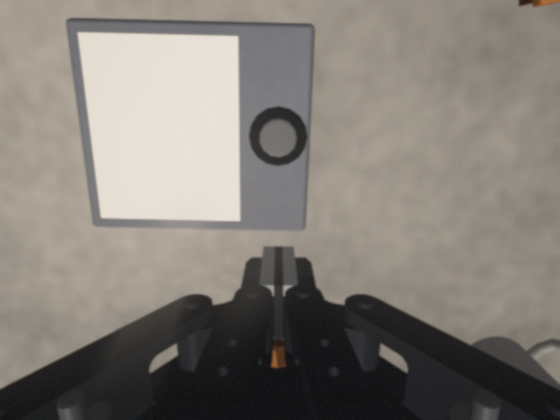

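The button top is at (278,137), and the plate corners are (79,33), (238,37), (241,221) and (102,219).

```bash
python3 - <<'E'
import json; from h import *
p=json.load(open("w1.json"))
for uv,z in [((278,137),.055),((278,137),.05),((79,33),.045),((238,37),.045),((241,221),.045),((102,219),.045),((68,20),.045),((314,25),.045),((306,230),.045),((95,226),.045)]: print(uv,z,np.round(ray(p,uv,z),4))
E
```

```text
(278, 137) 0.055 [0.5662 0.3439 0.055 ]
(278, 137) 0.05 [0.5662 0.3434 0.05  ]
(79, 33) 0.045 [0.4248 0.4155 0.045 ]
(238, 37) 0.045 [0.5376 0.4131 0.045 ]
(241, 221) 0.045 [0.5359 0.2747 0.045 ]
(102, 219) 0.045 [0.4217 0.2763 0.045 ]
(68, 20) 0.045 [0.4184 0.4238 0.045 ]
(314, 25) 0.045 [0.5915 0.4209 0.045 ]
(306, 230) 0.045 [0.5895 0.267  0.045 ]
(95, 226) 0.045 [0.4151 0.2701 0.045 ]
```

```bash
python3 -m pendant '0 4.7 -0.1 2 0;0 0 0 5 0;0 0 0 3 0;0 0 0 0 0;0 0 0 0.5 0;0 0 0 0 0'; python3 -m pendant '0 0 0 0.4 0;0 0 0 0.3 0;0 0 0 0 0'; python3 -m pendant '0 0 0 0.3 0;0 0 0 0 0'
```

```text
time: 1.78
tool_pos: [0.5675, 0.3449, 0.0689]
orientation: [[0.001, 1.0, 0.003], [1.0, -0.001, 0.001], [0.001, 0.003, -1.0]]
force: [-1.0, 0.2, 0.1]
gripper_width: 0.0003
grip_force: 0.0
time: 2.15
tool_pos: [0.5671, 0.3452, 0.0607]
orientation: [[0.0, 1.0, 0.002], [1.0, -0.0, 0.001], [0.001, 0.002, -1.0]]
force: [2.1, -0.1, 3.3]
gripper_width: 0.0001
grip_force: 1.6
time: 2.4
tool_pos: [0.5671, 0.3453, 0.0581]
orientation: [[-0.0, 1.0, 0.003], [1.0, 0.0, 0.001], [0.001, 0.003, -1.0]]
force: [1.5, -0.9, 5.8]
gripper_width: -0.0001
grip_force: 3.2
```

```bash
python3 -m pendant '0 0 0 0.2 0;0 0 0 0 0'; python3 -m pendant '0 0 0 0.2 0;0 0 0 0 0;0 0 0 0 0'
```

```text
time: 2.65
tool_pos: [0.5672, 0.3453, 0.0579]
orientation: [[0.0, 1.0, 0.003], [1.0, -0.0, 0.001], [0.001, 0.003, -1.0]]
force: [-2.5, -2.4, 15.7]
gripper_width: 0.0001
grip_force: 7.7
time: 3.02
tool_pos: [0.5673, 0.3453, 0.0577]
orientation: [[-0.0, 1.0, 0.004], [1.0, 0.0, 0.001], [0.001, 0.004, -1.0]]
force: [-5.1, -4.8, 25.5]
gripper_width: -0.0
grip_force: 12.3
```

Force rises sharply at 58 mm, so the button is bottomed. Releasing, then moving to the tongs.

```bash
python3 -m pendant '0 0 0 -0.5 0;0 0 0 -1.5 0;0 0 0 -4 0;0 -3 0 -6 0;0 -6 0 -6 0;8.5 -6 0 0 0;8.5 -6 0 0 0;8.5 -6 0 0 0;8.5 -6 0 0 0;8.5 -6 0 0 0'
python3 -m pendant '8.5 -6 0 0 0;8.5 -6 0 0 0;8.5 -6 0 0 0;8.5 -6 0 0 0;8.5 -6 0 0 0;8.5 -3.5 -1.5 0 0;8.5 0 0 0 -10;8.5 0 0 0 -10;8.5 0 0 0 -10;8.5 0 0 0 -10' | head -3
python3 -m pendant '8.5 0 0 0 -10;8.5 0 0 0 -10;8.5 0 0 0 -10;8.5 0 0 0 -10;8.5 0 0 0 -10;8.5 0 0 0 0;8.5 0 0 0 0' 
python3 - <<'E'
from station import env
import cv2,numpy as np,json
p=env.camera_params("wrist"); im=env.capture("wrist"); cv2.imwrite("pics/w2.png",im[...,::-1])
p={k:np.array(v).tolist() for k,v in p.items()}; json.dump(p,open("w2.json","w"))
s=env.observe(); print(s["tool_pos"],s["joint_pos"],s["force"])
E
```

```text
time: 4.28
tool_pos: [0.5649, -0.0287, 0.2128]
orientation: [[-0.0, 1.0, -0.002], [1.0, 0.0, 0.001], [0.001, -0.002, -1.0]]
force: [0.9, 0.1, 0.4]
gripper_width: 0.0852
grip_force: 0.0
time: 5.52
tool_pos: [0.5503, -0.3614, 0.2124]
orientation: [[-0.647, 0.762, -0.002], [0.762, 0.647, 0.002], [0.003, -0.0, -1.0]]
time: 6.4
tool_pos: [0.5508, -0.3619, 0.2128]
orientation: [[-1.0, 0.002, -0.001], [0.002, 1.0, 0.001], [0.001, 0.001, -1.0]]
force: [-0.7, -0.2, -0.1]
gripper_width: 0.0849
grip_force: 0.0
[ 0.55081673 -0.36197304  0.21286346] [-6.77647835e-01  5.64934246e-01  3.29963185e-01  1.33672226e+00
  1.49264608e-04 -6.75821369e-01] [-0.04320347 -0.56516174 -0.1746765 ]
```

View pics/w2.png

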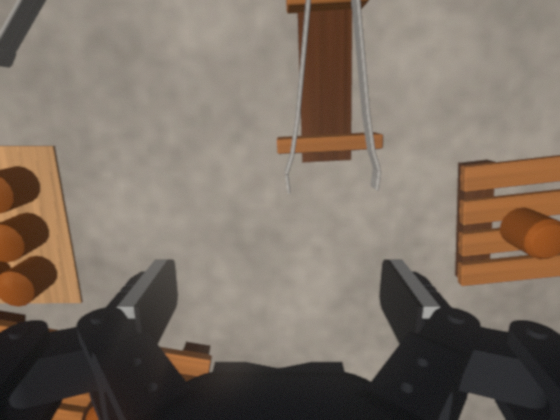

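The open tongs point down in the image, with jaw ends at (289,190) and (377,188). The front bar runs from (278,146) to (382,141), the rear bar's right end is near (366,4), and the cake is near (545,238).

```bash
python3 - <<'E'
import json; from h import *
p=json.load(open("w2.json"))
for n,uv,z in [("Lbar",(293,137),.05),("Rbar",(371,135),.05),("Ljaw",(289,190),.04),("Rjaw",(377,188),.04),("L0",(307,5),.05),("R0",(359,5),.05),("barfrontedge L",(279,153),.03),("R",(382,148),.03),("back L",(278,139),.03),("R",(382,134),.03),("rear front edge",(290,10),.03),("R",(366,5),.03),("rack",(460,284),.025),("rack",(460,165),.025),("cake top",(545,238),.069)]: print(n,np.round(ray(p,uv,z),4)[:2])
E
```

```text
Lbar [ 0.5077 -0.3491]
Rbar [ 0.5061 -0.2812]
Ljaw [ 0.5577 -0.3519]
Rjaw [ 0.5559 -0.2693]
L0 [ 0.4049 -0.3392]
R0 [ 0.405  -0.2981]
barfrontedge L [ 0.5244 -0.3613]
R [ 0.5198 -0.2647]
back L [ 0.5113 -0.3622]
R [ 0.5069 -0.2657]
rear front edge [ 0.4037 -0.3519]
R [ 0.4   -0.288]
rack [ 0.6649 -0.168 ]
rack [ 0.5368 -0.1865]
cake top [ 0.5948 -0.1249]
```

```bash
python3 -m pendant '8.5 5 2.5 0 -2.7;8.5 4.7 1.6 0 0;8.5 0 0 5 0;8.5 0 0 5 0;8.5 0 0 0 0;8.5 0 0 0 0'; python3 - <<'E'
from station import env
import cv2,numpy as np,json
p=env.camera_params("wrist"); im=env.capture("wrist"); cv2.imwrite("pics/w3.png",im[...,::-1])
p={k:np.array(v).tolist() for k,v in p.items()}; json.dump(p,open("w3.json","w"))
E
```

```text
time: 7.2
tool_pos: [0.4541, -0.3241, 0.1148]
orientation: [[-0.999, -0.047, 0.001], [-0.047, 0.999, -0.001], [-0.001, -0.001, -1.0]]
force: [0.5, -1.1, 0.2]
gripper_width: 0.0849
grip_force: 0.0
```

View pics/w3.png

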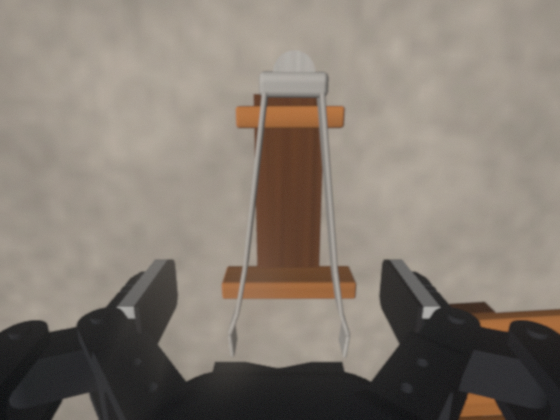

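The tongs are seen from above, tail at (295,75) and jaws at (234,340) and (345,340). The centre line is a little right of mid-finger.

```bash
python3 - <<'E'
import json; from h import *
p=json.load(open("w3.json"))
for n,uv,z in [("rear arms",(293.5,117),.05),("jaws",(289.5,335),.05),("rear bar ctr",(290.5,111),.03),("front bar ctr",(288.5,276),.03),("jaw end",(290,355),.03),("tail back",(295,71),.05)]: print(n,np.round(ray(p,uv,z),4)[:2])
E
```

```text
rear arms [ 0.3906 -0.3187]
jaws [ 0.539  -0.3125]
rear bar ctr [ 0.3877 -0.3199]
front bar ctr [ 0.5038 -0.3147]
jaw end [ 0.5724 -0.3096]
tail back [ 0.3655 -0.3193]
```

```bash
python3 -m pendant '8.5 0 0.8 0 0;8.5 0 0 5 0;8.5 0 0 3 0;8.5 0 0 1.2 0;8.5 0 0 0 0;8.5 0 0 0 0'; python3 -m pendant '5.8 0 0 0 0;5.5 0 0 0 0;5.5 0 0 0 0;5.5 0 0 0 0' 20; python3 -m pendant '5.1 0 0 0 0;5.1 0 0 0 0;5.1 0 0 0 0;5.1 0 0 0 0'
```

```text
time: 8.0
tool_pos: [0.4542, -0.3165, 0.0228]
orientation: [[-0.999, -0.047, 0.002], [-0.047, 0.999, -0.002], [-0.002, -0.002, -1.0]]
force: [0.2, -0.7, 0.5]
gripper_width: 0.085
grip_force: 0.0
time: 8.5
tool_pos: [0.4539, -0.3164, 0.0225]
orientation: [[-0.999, -0.047, 0.002], [-0.047, 0.999, -0.002], [-0.002, -0.002, -1.0]]
force: [-1.1, -0.2, 5.2]
gripper_width: 0.0551
grip_force: 6.9
time: 9.0
tool_pos: [0.4542, -0.3167, 0.0231]
orientation: [[-0.999, -0.047, 0.003], [-0.047, 0.999, -0.003], [-0.003, -0.003, -1.0]]
force: [-1.3, 0.4, 8.4]
gripper_width: 0.0505
grip_force: 8.7
```

```bash
python3 -m pendant '5.1 0 0 -0.5 0;5.1 0 0 -1 0;5.1 0 0 -2 0;5.1 0 0 -3 0;5.1 0 0 -4 0;5.1 0 0 -3 0;5.1 0 0 0 0;5.1 0 0 0 0'; python3 - <<'E'
from station import env
import cv2,numpy as np,json
p=env.camera_params("side"); im=env.capture("side"); w=env.capture("wrist")
pw=env.camera_params("wrist"); pw={k:np.array(v).tolist() for k,v in pw.items()}; json.dump(pw,open("w4.json","w"))
cv2.imwrite("pics/s4.png",np.hstack([cv2.resize(im[200:360,260:420],(420,420),interpolation=cv2.INTER_CUBIC),w[:,90:470]])[...,::-1])
E
```

```text
time: 10.0
tool_pos: [0.4525, -0.3151, 0.1553]
orientation: [[-0.999, -0.047, -0.001], [-0.047, 0.999, 0.001], [0.001, 0.001, -1.0]]
force: [-0.2, 0.1, -1.3]
gripper_width: 0.0506
grip_force: 5.4
```

View pics/s4.png

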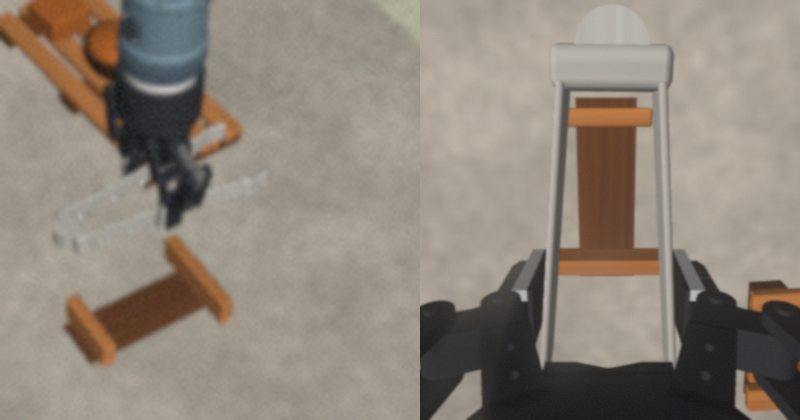

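The tongs are lifted level and clear of the rest, gripped by the arms. The tail block's back edge is at wrist v≈45.

```bash
python3 - <<'E'
import json; from h import *
from station import env
p=json.load(open("w4.json")); s=env.observe(); T=np.array(s["tool_pos"]); R=np.array(s["orientation"])
print(T)
for z in (.178,.183,.188):
  for n,uv in [("tailback L",(222,45)),("tailback R",(342,45)),("front L",(222,83)),("front R",(342,86)),("armL",(216,340)),("armR",(340,340))]: print(z,n,np.round(R.T@(ray(p,uv,z)-T),4))
p=env.camera_params("side")
# jaw tips in the side crop
for n,x,y in [("jawL",226,128),("jawR",266,176),("tail",68,236)]:
  for z in (.178,.186): print(n,z,np.round(R.T@(ray(p,(260+x*160/420,200+y*160/420),z)-T),4))
E
```

```text
[ 0.45197945 -0.31464614  0.1544742 ]
0.178 tailback L [ 0.0884 -0.0183 -0.0234]
0.178 tailback R [ 0.0885  0.0197 -0.0233]
0.178 front L [ 0.077  -0.0188 -0.0234]
0.178 front R [ 0.0761  0.0204 -0.0233]
0.178 armL [-0.0212 -0.0255 -0.0236]
0.178 armR [-0.0212  0.0247 -0.0235]
0.183 tailback L [ 0.0877 -0.0176 -0.0284]
0.183 tailback R [ 0.0877  0.0189 -0.0283]
0.183 front L [ 0.0767 -0.018  -0.0284]
0.183 front R [ 0.0759  0.0195 -0.0283]
0.183 armL [-0.0173 -0.0244 -0.0286]
0.183 armR [-0.0174  0.0236 -0.0285]
0.188 tailback L [ 0.0869 -0.0168 -0.0334]
0.188 tailback R [ 0.087   0.018  -0.0333]
0.188 front L [ 0.0765 -0.0173 -0.0334]
0.188 front R [ 0.0757  0.0186 -0.0333]
0.188 armL [-0.0135 -0.0234 -0.0336]
0.188 armR [-0.0135  0.0225 -0.0335]
jawL 0.178 [-0.1056  0.0278 -0.0237]
jawL 0.186 [-0.1003  0.0217 -0.0317]
jawR 0.178 [-0.1011 -0.0402 -0.0238]
jawR 0.186 [-0.0959 -0.0457 -0.0318]
tail 0.178 [ 0.0906 -0.0105 -0.0234]
tail 0.186 [ 0.0941 -0.0163 -0.0314]
```

```bash
python3 - <<'E'
from h import *; from station import env; import cv2
# colour-based refine: cake outline in original images
ps,pc=env.camera_params("side"),env.camera_params("scene")
def S(x,y): return (185+x/3-.33,145+y/3-.33)
def C(x,y): return (180+x/3.3333-.35,185+y/3.3333-.35)
print("cake top side",ray(ps,S(419,272),.069),"scene",ray(pc,C(260,133),.069))
print("cake ctr side",ray(ps,S(418,289),.047),"scene",ray(pc,C(260,148),.047))
print("shell rim side",ray(ps,S(361,217),.07),"scene",ray(pc,C(353,125),.07))
print("block top side",ray(ps,S(290,176),.055),"scene",ray(pc,C(447,118),.055))
for n,p,f in(("side",ps,"side0"),("scene",pc,"scene0")):
    im=cv2.imread(f"pics/{f}.png"); 
    # model outline of a cylinder at guess for fit by overlay
    for g in [(.597,-.122)]:
        for z in (.025,.047,.069): print(n,z,np.round(proj(p,(*g,z)),1))
a=cv2.imread("pics/side0.png")[215:265,300:350]; b=cv2.imread("pics/scene0.png")[212:244,243:275]
def ov(im,p,x0,y0,g):
    im=cv2.resize(im,(390,390),interpolation=cv2.INTER_CUBIC); k=390/(50 if x0==300 else 32)
    for z in (.025,.069):
        t=np.linspace(0,6.28,40); q=np.array([proj(p,(g[0]+.02*np.cos(a),g[1]+.02*np.sin(a),z)) for a in t])
        cv2.polylines(im,[np.round((q-[x0,y0]+.5)*k).astype(int)],True,(0,255,0) if z>.05 else (255,0,0),1)
    return im
g=(.597,-.122)
cv2.imwrite("pics/ov.png",np.hstack([ov(a,ps,300,215,g),ov(b,pc,243,212,g)]))
E
```

```text
cake top side [ 0.59787301 -0.12241181  0.069     ] scene [ 0.60599605 -0.11626306  0.069     ]
cake ctr side [ 0.59789293 -0.1230229   0.047     ] scene [ 0.6012946  -0.11658027  0.047     ]
shell rim side [ 0.58724466 -0.03048965  0.07      ] scene [ 0.60142027 -0.0213749   0.07      ]
block top side [0.5625981  0.07201988 0.055     ] scene [0.57568633 0.08012764 0.055     ]
side 0.025 [323.1 246.3]
side 0.047 [323.6 240.9]
side 0.069 [324.  235.3]
scene 0.025 [256.2 233.6]
scene 0.047 [256.  228.4]
scene 0.069 [255.8 223.1]
```

View pics/ov.png

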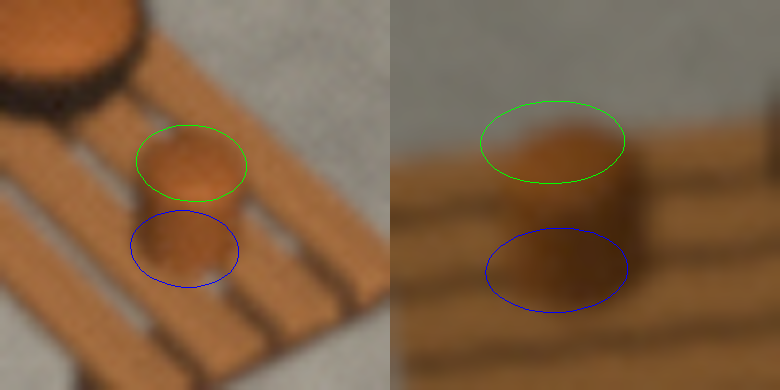

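The overlay suggests the cake is about 4 mm further in +y than guessed, near (0.600,-0.118). I'll check it with the wrist camera from beside it.

```bash
python3 -m pendant '5.1 0 0 -3 0;5.1 -4 2 0 0;5.1 -4 2 0 0;5.1 -4 2.4 0 0;5.1 -4.1 2.4 0 0;5.1 0 0 0 -4;5.1 0 0 0 0;5.1 0 0 0 0'; python3 - <<'E'
from station import env
import cv2,numpy as np,json
from h import *
p=env.camera_params("wrist"); w=env.capture("wrist")
json.dump({k:np.array(v).tolist() for k,v in p.items()},open("w5.json","w"))
s=env.observe();print(s["tool_pos"])
u,v=proj(p,(.6,-.118,.069)); print(u,v)
x0=int(min(max(u-70,0),420)); y0=int(max(v-70,0)); c=cv2.resize(w[y0:y0+140,x0:x0+140],(390,390),interpolation=cv2.INTER_CUBIC); k=390/140
print(x0,y0,k)
for z,col in((.025,(0,0,255)),(.069,(0,255,0))):
    q=np.array([proj(p,(.6+.02*np.cos(a),-.118+.02*np.sin(a),z)) for a in np.linspace(0,6.28,40)])
    cv2.polylines(c,[np.round((q-[x0,y0]+.5)*k).astype(int)],True,col,1)
cv2.imwrite("pics/w5.png",np.hstack([cv2.resize(w,(400,390)),c])[...,::-1])
E
```

```text
time: 11.1
tool_pos: [0.6088, -0.2201, 0.1852]
orientation: [[-0.993, -0.115, -0.002], [-0.115, 0.993, 0.001], [0.001, 0.001, -1.0]]
force: [0.4, 0.5, -1.0]
gripper_width: 0.0513
grip_force: 5.4
[ 0.60886636 -0.2203108   0.18555691]
409.892028141552 202.6257714142458
339 132 2.7857142857142856
```

View pics/w5.png

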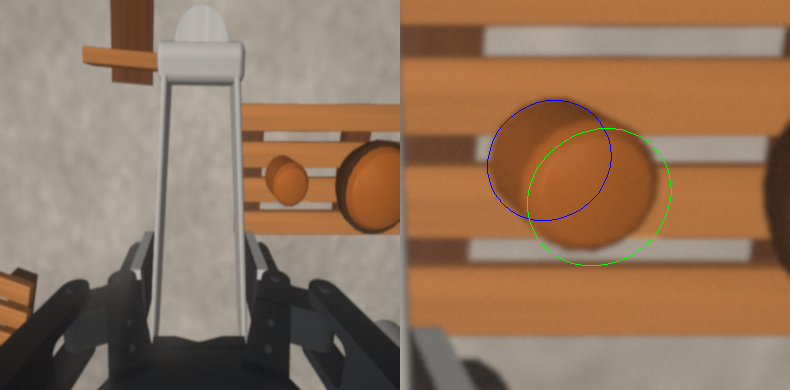

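The model's base circle matches the cake, at about (0.599,-0.119), and the slats are square to the tongs now. Moving above it.

```bash
python3 -m pendant '5.1 4.1 5.1 0 0;5.1 4.2 5.1 0 0;5.1 0 0 5 0;5.1 0 0 1.5 0;5.1 0 0 0 0;5.1 0 0 0 0'; python3 - <<'E'
from station import env; import numpy as np
s=env.observe(); R=np.array(s["orientation"]);T=np.array(s["tool_pos"])
t=np.array([.599,-.119,.032])+.085*R[:,0]*[1,1,0]; print(s["tool_pos"],np.round(100*R.T@(t-T),2))
E
```

```text
time: 11.9
tool_pos: [0.5214, -0.134, 0.1223]
orientation: [[-0.993, -0.116, 0.002], [-0.116, 0.993, -0.001], [-0.002, -0.001, -1.0]]
force: [-0.2, -0.4, 0.1]
gripper_width: 0.0514
grip_force: 5.4
[ 0.52139379 -0.13395388  0.12233848] [0.64 0.6  9.03]
```

```bash
python3 -m pendant '5.1 0.6 0.6 0 0;5.1 0 0 2 0;5.1 0 0 0 0;5.1 0 0 0 0'|head -3; python3 -m pendant '5.1 0 0 2 0;5.1 0 0 2 0;5.1 0 0 1.5 0;5.1 0 0 1 0;5.1 0 0 0 0;5.1 0 0 0 0'; python3 - <<'E'
from station import env; import numpy as np
s=env.observe(); R=np.array(s["orientation"]);T=np.array(s["tool_pos"])
t=np.array([.599,-.119,.032])+.085*R[:,0]*[1,1,0]; print(s["tool_pos"],np.round(100*R.T@(t-T),2))
E
```

```text
time: 12.4
tool_pos: [0.5136, -0.1277, 0.1019]
orientation: [[-0.993, -0.117, 0.001], [-0.117, 0.993, -0.0], [-0.001, -0.0, -1.0]]
time: 13.15
tool_pos: [0.5138, -0.1279, 0.0367]
orientation: [[-0.993, -0.117, 0.001], [-0.117, 0.993, -0.0], [-0.001, -0.0, -1.0]]
force: [0.3, -0.9, -0.6]
gripper_width: 0.0511
grip_force: 5.4
[ 0.51382603 -0.1278567   0.03669487] [-0.06 -0.11  0.47]
```

```bash
python3 -m pendant '5.1 0 -0.1 0.4 0;5.1 0 0 0 0;4.7 0 0 0 0;4.3 0 0 0 0;4 0 0 0 0;3.8 0 0 0 0;3.6 0 0 0 0;3.6 0 0 0 0'; python3 -m pendant '3.3 0 0 0 0;3 0 0 0 0;3 0 0 0 0;3 0 0 0 0' 25
```

```text
time: 14.15
tool_pos: [0.5135, -0.1286, 0.0321]
orientation: [[-0.993, -0.117, 0.0], [-0.117, 0.993, 0.0], [-0.0, 0.0, -1.0]]
force: [0.2, 1.3, -0.9]
gripper_width: 0.0364
grip_force: 8.6
time: 14.65
tool_pos: [0.5135, -0.1286, 0.0322]
orientation: [[-0.993, -0.117, 0.0], [-0.117, 0.993, 0.0], [-0.0, 0.0, -1.0]]
force: [-1.0, 0.2, 0.8]
gripper_width: 0.0354
grip_force: 27.2
```

Fingers stopped at 35.4 mm, so the jaws are on the cake. Lifting.

```bash
python3 -m pendant '3 0 0 -0.4 0;3 0 0 -0.6 0;3 0 0 -1 0;3 0 0 -2 0;3 0 0 -3 0;3 0 0 -4 0;3 0 0 -4 0;3 0 0 0 0;3 0 0 0 0'; python3 - <<'E'
from station import env; import numpy as np,cv2
from h import *
s=env.observe(); R=np.array(s["orientation"]);T=np.array(s["tool_pos"])
t=np.array([.480,.345,0])+.085*R[:,0]*[1,1,0]; print(np.round(t,3),np.round(100*R.T@(t-T),2))
im=env.capture("side"); cv2.imwrite("pics/s6.png",im[...,::-1]); a=cv2.imread("pics/side0.png"); p=env.camera_params("side")
# where the cake stood, and where it should be now: mean colours BGR then / now
for n,X in(("old",(.599,-.119,.06)),("held",(*(T-.085*R[:,0])[:2],T[2]+.017+.015))):
    u,v=map(int,proj(p,X)); print(n,(u,v),a[v-1:v+2,u-1:u+2].mean((0,1)).round(),im[v-1:v+2,u-1:u+2,::-1].mean((0,1)).round())
E
```

```text
time: 15.78
tool_pos: [0.5132, -0.1286, 0.1819]
orientation: [[-0.993, -0.117, -0.0], [-0.117, 0.993, 0.0], [0.0, 0.0, -1.0]]
force: [0.5, -0.1, -2.0]
gripper_width: 0.0352
grip_force: 27.2
[0.396 0.335 0.   ] [ 6.27 47.42 18.19]
old (323, 236) [ 40.  84. 149.] [ 72. 109. 156.]
held (326, 195) [129. 139. 146.] [ 38.  81. 145.]
```

The cake is in the jaws: its brown colour is at the predicted held position and gone from the rack. Carrying it to the plate.

```bash
python3 -m pendant '3 0.2 1.5 0 0;3 0.4 3 0 0;3 0.6 4 0 0;3 0.6 4 0 0;3 0.6 4 0 0;3 0.6 4 0 0;3 0.6 4 0 0;3 0.6 4 0 0;3 0.6 4 0 0;3 0.6 4 0 0'|head -3; python3 -m pendant '3 0.6 4 0 0;3 0.5 3.5 0 0;3 0.3 2.4 0 0;3 0.1 1 0 0;3 0 0 1.5 0;3 0 0 2 0;3 0 0 1.2 0;3 0 0 0 0;3 0 0 0 0'; python3 - <<'E'
from station import env; import numpy as np
s=env.observe(); R=np.array(s["orientation"]);T=np.array(s["tool_pos"])
t=np.array([.480,.345,.135])+.085*R[:,0]*[1,1,0]; print(np.round(100*R.T@(t-T),2))
E
```

```text
time: 17.08
tool_pos: [0.4151, 0.229, 0.1811]
orientation: [[-0.993, -0.117, -0.002], [-0.117, 0.993, -0.001], [0.002, -0.0, -1.0]]
time: 18.2
tool_pos: [0.3899, 0.3338, 0.1354]
orientation: [[-0.993, -0.116, 0.0], [-0.116, 0.993, 0.0], [-0.0, 0.0, -1.0]]
force: [-0.4, 0.0, -0.3]
gripper_width: 0.0352
grip_force: 27.2
[-0.57  0.06  0.04]
```

```bash
python3 -m pendant '3 -0.6 0.1 0 0;3 0 0 0 0;3 0 0 0 0;3 0 0 0 0'; python3 - <<'E'
from station import env; import numpy as np,cv2
from h import *
a=cv2.imread("pics/side0.png").astype(int); im=env.capture("side")[...,::-1].astype(int); p=env.camera_params("side")
s=env.observe(); R=np.array(s["orientation"]);T=np.array(s["tool_pos"]); J=T-.085*R[:,0]; print(J,s["force"],np.abs(s["qd"]).max())
m=(im[...,2]>im[...,0]*1.8)&(im[...,2]>60)
for d in (-.015,0,.015):
    u,v=map(int,proj(p,(J[0],J[1],J[2]+.017+d))); print((u,v),a[v,u],im[v,u])
u,v=map(int,proj(p,(J[0],J[1],J[2]+.017))); w=m[v-30:v+30,u-30:u+30]; y,x=np.nonzero(w); print("brown blob",w.sum(),x.mean()-30,y.mean()-30,np.ptp(x),np.ptp(y))
for n,(u0,u1,v0,v1) in(("shell",(290,322,203,232)),("block",(265,290,192,212))): print(n,np.abs(im-a)[v0:v1,u0:u1].mean())
E
```

```text
time: 18.7
tool_pos: [0.3954, 0.3358, 0.1352]
orientation: [[-0.993, -0.117, 0.0], [-0.117, 0.993, -0.0], [-0.0, -0.0, -1.0]]
force: [0.4, -0.9, -1.9]
gripper_width: 0.036
grip_force: 27.2
[0.47977681 0.34569519 0.13513078] [-0.32280249  0.02737406 -1.95088128] 0.0016774010657880157
(219, 143) [147 160 169] [145 152 157]
(219, 139) [143 156 163] [ 55 101 170]
(219, 135) [148 159 167] [ 44  84 142]
brown blob 153 3.405228758169933 -14.830065359477125 44 39
shell 2.3178879310344827
block 2.058666666666667
```

```bash
python3 - <<'E'
from station import env; import numpy as np,cv2
from h import *
im=env.capture("side")[...,::-1].astype(int); p=env.camera_params("side")
m=(im[...,2]>im[...,0]*1.6)&(im[...,2]>60)
print([tuple(np.round(proj(p,(.48+dx,.3455,z)),1)) for dx,z in((0,.13),(0,.152),(0,.174),(-.02,.152),(.02,.152))])
for v in range(120,160): print(v,''.join('#' if m[v,u] else ('w' if im[v,u,0]>170 else 'g' if im[v,u,0]>90 else '.') for u in range(195,250)))
E
```

```text
[(np.float64(220.2), np.float64(145.4)), (np.float64(219.7), np.float64(139.8)), (np.float64(219.2), np.float64(134.0)), (np.float64(214.0), np.float64(141.4)), (np.float64(225.4), np.float64(138.2))]
120 .........ggggggggg.......................gggggggggggggg
121 ........ggggggggggg.....................ggggggggggggggg
122 ........ggggggggggg.....................ggggggggggggggg
123 .......ggggggggggggg..................ggggggggggggggggg
124 .......ggggggggggggggg...............gggggggggggggggggg
125 .......gggggggggggggggggg.........ggggggggggggggggggggg
126 ........gggggggggggggggggggg....ggggggggggggggggggggggg
127 ........ggggggggggggggggggggggggggggggggggggggggggggggg
128 ........ggggggggggggggggggggggggggggggggggggggggggggggg
129 ....g...ggggggggggggggggggggggggggggggggggggggggggggggg
130 .....g.gggggggggggggggggggggggggggggggggggggggggggggggg
131 .....gggggggggggggggggggggggggggggggggggggggggggggggggg
132 ......ggggggggggggggggggggggggggggggggggggggggggggggggg
133 ......ggggggggggggggggggggggggggggggggggggggggggggggggg
134 ........gg...ggggggggg.#######ggggggggggggggggggggggggg
[... 800 characters left out ...]
gggggggg#######ggggggggggggggggggggggggg
149 gggg....ggggggggggggggggg###ggggggggggggggggggggggggggg
150 gggg....ggggggggggggggggggggggggggggggggggggggggggggggg
151 gggg....ggggggggggggggggggggggggggggggggggggggggggggggg
152 gggg....gggggggggggggggggggggggggwwgggggggggggggggggggg
153 gggg....gggggggggggggggggggggwwwwwwwggggggggggggggggggg
154 gggg....gggggggggggggggggwwwwwwwwwwwwgggggggggggggggggg
155 ggggg.gggggggggggggggwwwwwwwwwwwwwwwwwggggggggggggggggg
156 ggggggggggggggggggwwwwwwwwwwwwwwwwwwwwwggggggg.gggggggg
157 gggggggggggggggwwwwwwwwwwwwwwwwwwwwwwwwwggggg...gggggg.
158 gggggggggggwwwwwwwwwwwwwwwwwwwwwwwwwwwwwggggg...gggggg.
159 gggggggwwwwwwwwwwwwwwwwwwwwwwwwwwwwwwwwwwggg.....gggg..
```

The cake shows above and below the jaw (rows 134–140 and 146–149). It is held mid-height over the plate, with its centre about 10 cm above it. Shell and block are unmoved, so I'm handing in.

```bash
python3 -c "
from station import env
print(env.close_job())"
```

```text
the job is handed in; nothing more can be done
None
```

I pressed the light's button fully down and let it come up, then handed in with the cake held still in the tongs over the middle of the plate, its centre about 10 cm up; shell and block still looked in place in the side camera.

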